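# Store the carton heavy end down

### The job

The long carton with the orange handle is packed heavy at one end, but looks the same at both. Lift it by its handle a good 10 cm clear of the table to see which end sags, then lay it in one of the two sloping rests, blue or yellow, with its heavy end downhill, lower end close to the stop, and let go so that it stays lying along the slope.

Things in the scene. Friction and masses are not known exactly. Their poses are not given: they have to be found in the camera images.
- carton_mid (a point): Centre of the long cardboard carton, 220 x 44 x 44 mm, white caps at both ends, about 0.4 kg, lying flat, at any angle. x runs along its length, y across, z out of its top. Its centre of mass is about 50 mm from the middle, towards one end: which end cannot be seen and is not told.
- handle (a point): Middle of the orange handle's grip tab: 36 mm along the carton (x), 14 mm thick across it (y: pinch here from above), 42 mm tall. A 57 mm wide bridge starts 22 mm below: keep fingertips above it. Hinged at the carton's centre, 65 mm below; swings 25 degrees either way, weakly sprung upright. Lifted by it, the carton sags 25 degrees, heavy end down.
- blue_seat (a point): Where a seated carton's middle lies on the fixed blue rest: a channel falling 20 degrees to the robot's left, floor 22 mm below this point. x points uphill, y across, z square to the floor. 60 mm wide inside, 24 mm side walls (lower part only); end stop 118 mm downhill; floor ends 10 mm uphill, so a carton put in heavy end uphill tips out. Point about 75 mm above the table.
- yellow_seat (a point): Where a seated carton's middle lies on the fixed yellow rest: a channel falling 20 degrees to the robot's right, floor 22 mm below this point. x points uphill, y across, z square to the floor. 60 mm wide inside, 24 mm side walls (lower part only); end stop 118 mm downhill; floor ends 10 mm uphill, so a carton put in heavy end uphill tips out. Point about 75 mm above the table.

How it is judged:
On the way:
1. the carton is lifted by its handle, its middle more than 0.10 m above the table top (height (world z) of carton_mid above 0.1 m), for 0.2 s.
At the end, for the whole second after the job is handed in: The carton stays in the blue or the yellow rest: its middle within 25 mm of that rest's seat point and its length within 10 degrees of the slope. Only a carton with its heavy end downhill stays there (((distance between carton_mid and blue_seat below 0.025 m and angle between the x axis of carton_mid and the x axis of blue_seat, either way round below 0.175 rad) or (distance between carton_mid and yellow_seat below 0.025 m and angle between the x axis of carton_mid and the x axis of yellow_seat, either way round below 0.175 rad))); the robot touches nothing.
It also fails if it takes over 38 s, if anything falls off the work surface, if the arm or the gripper's body presses on something with over 40 N, if the wrist force passes 120 N, or if a joint passes its speed limit or range.

### The arm

A 6-joint arm with a two-finger parallel gripper is mounted at the origin on a cart in front of the work surface, level with it; the furniture and walls round the work are solid. World frame = base frame: x ahead of the robot, y to its left, z up, the work surface at z = 0. Lengths are in m, angles in rad, forces in N, time in s.
With the tool pointing down it reaches from about 0.35 to 1 m from the base axis. Payload 7.1 kg.
Tool frame: the origin (TCP) lies between the finger pads; the fingertips stand 19 mm ahead of it and the grasp point (between the pads) is the TCP (env.tip_reach is the distance from the TCP to the fingertips, in m); z points along the fingers, y is the line along which they close (so a half turn about z gives the same grasp; the last joint's range is limited). The gripper opens to 85 mm and grips with 20 to 120 N. Pads are 22 mm wide; open, the fingers measure 114 mm over their backs; the gripper's body (76 mm by 85 mm) begins 54 mm behind the grasp point. The pads swing forward as they close: fully open they stand 13 mm farther back than shut.
Start: joints at [-1.347, 0.423, 1.63, -0, 1.089, -0.019], TCP at [0.15, -0.607, 0.25] pointing down, gripper open.
Joint ranges: [-3, 3], [-0.9, 2.11], [0.09, 2.58], [-1.31, 4.45], [0.11, 2.69], [-2.54, 2.54]. Speed limits (rad/s): [2.39, 2.39, 3.01, 3.14, 3.14, 3.14].

### API

Orientations are given as a 3x3 rotation matrix whose columns are the frame's x, y, z axes.
In Python, from station import env gives the robot as it stands.
- The arm moves only by the tool play_rows, never from a script. Its argument "plan" is a list of rows, each an object of numbers: "dx", "dy", "dz": the shift along the tool's x, y, z in mm; "ax", "ay", "az": the turn, a rotation vector about the tool's x, y, z in units of 5 degrees (1.0 is 5 degrees); "fingers": the opening, from -1 (shut) to 1 (fully open). In form: [{"dx": .., "dy": .., "dz": .., "ax": .., "ay": .., "az": .., "fingers": ..}, ...]. A call has 1 to 5 rows; each row is the pose to reach, as a shift and turn from the pose commanded when the call began, along the tool's axes at that moment; what a row does not reach only later rows make up. A row lasts 1/12 s, in which the tool goes at most 41.7 mm and 7.16 degrees, less where a joint would pass 70% of its speed; a pose out of reach is approached as far as the arm can. A call with a gripper value outside its range is refused whole. The fingers move at their own pace and stop on an object; "squeeze" is the grip in N (left out, the last holds). Time passes only in rows, so rows that repeat a pose let the fingers close. It gives the time, the measured TCP pose, the force, the opening and the grip force at its end, in the units of the state.
- env.get_state(): the state, without advancing time (a new reading comes with each control period).
- env.snapshot(name): name is "scene" or "top" or "wrist"; returns (picture, depth): 480x640x3 uint8, red, green, blue; 480x640 float32, m along the optical axis (not along the pixel's ray), 0 where there is no reading.
- env.camera_model(name): a dict with "fov_y" (degrees; the focal length in pixels is half the picture's height over the tangent of half this angle, whatever the lens; pixels are square), "cx", "cy" (the principal point, pixels), "view" (4x4, takes a point from world to camera coordinates); the wrist camera has in their place "mount" (4x4, takes a point from camera to tool coordinates, whose origin is the TCP and whose axes are the flange's). Camera axes: x right, y up, looking along -z (the intrinsics and any distortion apply to the point x, -y, -z); pixel columns grow to the right and rows downward; lengths in m; the calibration is good to about 2 mm. A picture is of the moment at which its call begins: read the wrist's pose just before it. camera_model takes no time and is no camera call.
- env.sign_off(): hands the job in; it is judged then, once.
Trained networks look in the newest picture that a camera, given by its name, has taken for a name from the list of things; names that differ only in an ending like _2 or _b are one class to them, and where a whole thing is asked for, a point or a joint stands for the part that bears it (a point fixed in the world has none). Each returns a list of dicts, best first, with "confidence" (0 to 1); they miss things now and then, are a little off and sometimes report something else, mostly with a low value. They report only what shows in the picture. A call takes as long as a camera call.
- env.search_frame(camera, thing): "point" ([x, y, z] in m, in world coordinates, good to about 4 mm: the middle of the surface that is visible of it).
- env.trace(camera, thing): "pixels" (480x640 bool, what is visible of it).
- env.mark_of(camera, thing): "point" ([x, y, z] in m, in world coordinates, good to about 4 mm: a listed point, or the origin of a listed thing).
The state is a dict: "time_s": time; "joints": joint angles; "qd": joint speeds; "joint_efforts": joint torques, N m; "tool_pos": TCP position; "orientation": TCP orientation; "contact_force": force on the tool from outside, world axes, zero at the start; "ft_torque": the same for the moment, N m; "finger_gap": finger opening in m; "grip_force": force on a finger pad.
Only numpy, scipy, OpenCV 4.12 (cv2) and the standard library are available. Lean on these libraries where they do the work, as an engineer would, in place of code of your own. Each camera call takes 0.05 s, during which the arm holds its last target. There are 200 camera calls.

## Working session

There is one attempt and no reset: what is moved stays moved. The work goes in short steps, Python scripts to look and compute and a tool call to move; the robot and the scene stay as the last step left them, time stands still between calls to the robot, and variables do not carry over. Pictures are saved under pics/ and viewed, at most 10 in all, crops included, and the job is handed in when it is done.

Besides the shell and the picture viewer there is one more tool, called after "Emit:" as name(argument=value, ...) on one line, values as JSON. play_rows: Moves the arm, as the interface text tells. Its arguments: {"type":"object","properties":{"plan":{"type":"array"},"squeeze":{"type":"number"}},"required":["plan"]}

```bash
mkdir -p pics; ls; cat > h.py <<'E'
import numpy as np, cv2
from station import env
def cloud(name,mask,dep):
    m=env.camera_model(name); f=240/np.tan(np.radians(m["fov_y"]/2))
    v,u=np.nonzero(mask&(dep>0)); d=dep[v,u]
    p=np.c_[(u-m["cx"])/f*d,-(v-m["cy"])/f*d,-d,np.ones(len(d))]
    return (p@np.linalg.inv(m["view"]).T)[:,:3]
E
python3 - <<'E'
from h import *
for c in ("top","scene"):
    p,d=env.snapshot(c); cv2.imwrite(f"pics/{c}1.png",p[...,::-1])
    np.save(c+"d.npy",d)
    print(c,{k:v for k,v in env.camera_model(c).items() if k!="view"})
    for t in ("carton_mid","handle","blue_seat","yellow_seat"):
        print(t,[(np.round(r["point"],3),round(r["confidence"],2)) for r in env.mark_of(c,t)[:2]])
    for t in ("carton_mid","handle"):
        r=env.trace(c,t)
        if r:
            P=cloud(c,r[0]["pixels"],d); print(t,r[0]["confidence"],len(P),np.median(P,0).round(3))
            top=P[(P[:,2]>np.percentile(P[:,2],50)-.01)]
            (x,y),wh,a=cv2.minAreaRect(P[:,:2].astype(np.float32)*1000); print(x,y,wh,a,np.percentile(P[:,2],[5,50,95]).round(3))
s=env.get_state();print(s["time_s"],s["orientation"])
E
```

```text
pics
top {'fov_y': 44.68918325084618, 'cx': 318.98683195817375, 'cy': 235.31974875891495}
carton_mid [(array([ 0.484, -0.246,  0.021]), 0.67)]
handle [(array([ 0.48 , -0.241,  0.091]), 0.97), (array([0.563, 0.237, 0.077]), 0.37)]
blue_seat [(array([0.374, 0.218, 0.076]), 0.93)]
yellow_seat [(array([0.562, 0.242, 0.073]), 0.64)]
carton_mid 0.8 2796 [ 0.476 -0.235  0.043]
479.6090393066406 -243.14210510253906 (231.7899627685547, 65.54100036621094) 31.02564239501953 [0.011 0.043 0.093]
scene {'fov_y': 49.58875553285253, 'cx': 323.9054791641348, 'cy': 234.5447240854197}
carton_mid [(array([ 0.483, -0.245,  0.018]), 0.93)]
handle [(array([ 0.484, -0.243,  0.089]), 0.77)]
blue_seat [(array([0.37 , 0.214, 0.071]), 0.7)]
yellow_seat [(array([0.555, 0.24 , 0.077]), 0.65)]
carton_mid 0.86 2231 [ 0.471 -0.231  0.04 ]
497.6551513671875 -267.3828125 (220.65736389160156, 130.29873657226562) 30.834152221679688 [0.005 0.04  0.088]
handle 0.86 406 [ 0.473 -0.23   0.07 ]
499.0934143066406 -266.99725341796875 (36.00733184814453, 131.28025817871094) 33.46879577636719 [0.023 0.07  0.104]
0.7 [[ 9.70660918e-01  2.40452453e-01 -3.80818485e-07]
 [ 2.40452453e-01 -9.70660916e-01 -6.04105536e-05]
 [-1.48955114e-05  5.85465947e-05 -9.99999998e-01]]
```

View pics/top1.png

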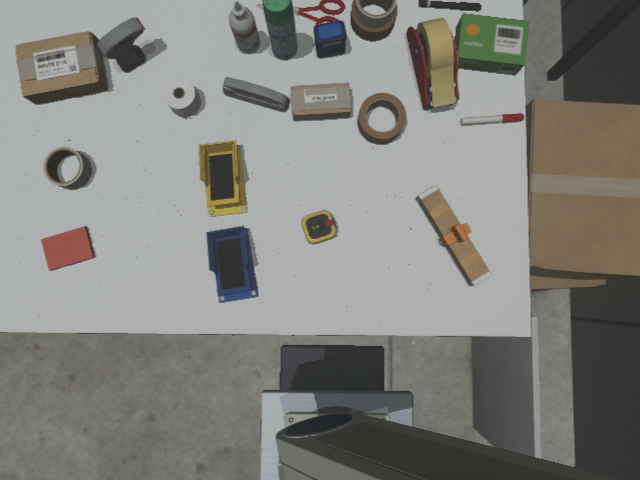

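View pics/scene1.png

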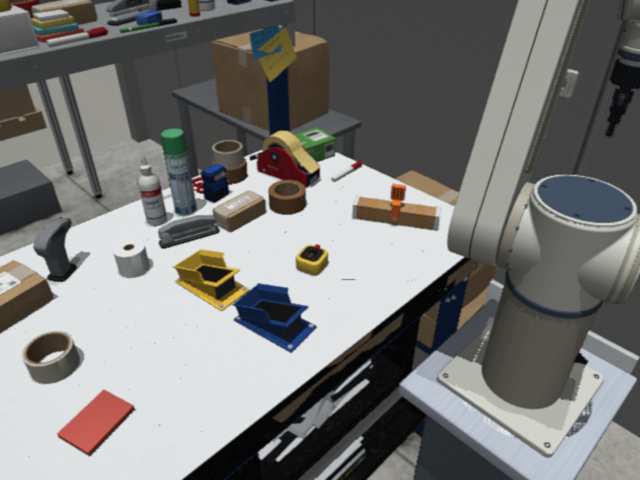

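```bash
python3 - <<'E'
from h import *
d=np.load("topd.npy"); P=cloud("top",np.ones_like(d,bool),d)
# carton top face, near carton
q=P[(np.hypot(P[:,0]-.482,P[:,1]+.244)<.125)&(P[:,2]>.037)&(P[:,2]<.052)]
r=cv2.minAreaRect((q[:,:2]*1000).astype(np.float32));print("carton",len(q),r)
q=P[(np.hypot(P[:,0]-.482,P[:,1]+.244)<.05)&(P[:,2]>.095)]
print("handle",len(q),cv2.minAreaRect((q[:,:2]*1000).astype(np.float32)),q[:,2].max())
for n,c in(("b",(.372,.216)),("y",(.559,.241))):
    # floor/walls: everything >20mm high near
    q=P[(abs(P[:,0]-c[0])<.07)&(abs(P[:,1]-c[1])<.17)&(P[:,2]>.02)]
    print(n,len(q),cv2.minAreaRect((q[:,:2]*1000).astype(np.float32)))
    for y in np.arange(c[1]-.16,c[1]+.16,.02):
        s=q[abs(q[:,1]-y)<.006]
        if len(s): print(round(y,3),len(s),s[:,0].min().round(3),s[:,0].max().round(3),np.percentile(s[:,2],[2,50,98]).round(3))
E
```

```text
carton 1994 ((478.09130859375, -238.5018310546875), (221.1266326904297, 52.238731384277344), 31.296825408935547)
handle 134 ((479.32464599609375, -240.222412109375), (35.24971008300781, 15.827559471130371), 31.838911056518555) 0.10892190120164491
b 1488 ((402.249755859375, 222.62892150878906), (93.60981750488281, 79.77159118652344), 9.7086181640625)
0.176 2 0.365 0.367 [0.054 0.056 0.058]
0.196 191 0.36 0.44 [0.032 0.049 0.065]
0.216 234 0.356 0.442 [0.026 0.043 0.057]
0.236 255 0.352 0.442 [0.025 0.042 0.058]
0.256 206 0.366 0.442 [0.024 0.047 0.071]
y 1503 ((559.05859375, 180.46914672851562), (139.9818572998047, 218.54345703125), 0.060349006205797195)
0.081 16 0.493 0.515 [0.028 0.031 0.035]
0.201 11 0.489 0.495 [0.037 0.044 0.047]
0.221 196 0.489 0.628 [0.028 0.048 0.063]
0.241 229 0.489 0.629 [0.024 0.042 0.057]
0.261 228 0.537 0.629 [0.023 0.041 0.057]
0.281 204 0.55 0.629 [0.023 0.05  0.072]
```

The top view shows the carton from about (430,190) to (480,280), with its handle at (457,235). The yellow rest is at (223,178) and the blue at (233,264), both long along image rows, so the slope direction still needs measuring.

```bash
cat > rest.py <<'E'
from h import *
def go(sl=""):
  for c in("top","scene"):
    env.snapshot(c); _,d=env.snapshot(c)
    for t in("blue_seat","yellow_seat"):
        m=env.mark_of(c,t)[0]["point"]
        P=cloud(c,np.ones_like(d,bool),d); q=P[(np.hypot(P[:,0]-m[0],P[:,1]-m[1])<.16)&(P[:,2]>.004)]
        pic,_=None,None
        print(c,t,np.round(m,3))
        for x in np.arange(m[0]-.12,m[0]+.121,.02):
            print(round(x,3)," ".join("%3.0f"%(1000*np.median(s[:,2])) if len(s:=q[(abs(q[:,0]-x)<.01)&(abs(q[:,1]-y)<.005)]) else " . " for y in np.arange(m[1]-.08,m[1]+.081,.01)))
go()
E
python3 rest.py; python3 - <<'E'
import cv2
t=cv2.imread("pics/top1.png")[120:320,180:280]; s=cv2.imread("pics/scene1.png")[240:360,160:330]
import numpy as np
t=cv2.resize(t,None,fx=3,fy=3);s=cv2.resize(s,None,fx=2.9,fy=2.9)
o=np.zeros((600,800,3),np.uint8);o[:600,:300]=t;o[:s.shape[0],300:300+s.shape[1]]=s[:,:500];cv2.imwrite("pics/crop1.png",o)
E
```

```text
top blue_seat [0.374 0.215 0.075]
0.254  .   .   .   .   .   .   .   .   .   .   .   .   .   .   .   .   . 
0.274   4  .   .    4   5   5  .   .    5   4   5   4  .   .    5   6  . 
0.295   6  .   .   .    5  .    4   5  .    6   6  .   .    5   4   4   5
0.315   5  .    4  .    4  .    4  .   .   .    4  .    4   4  .    6  . 
0.335   4  .   .   .    5   5  .    5   6   7   6   7   4  .   .   .   . 
0.355   5   4  .    5   6   7   8  11  51  52  53  53   5   5  .    4  . 
0.375  .    5   5   5   5  50  52  52  52  50  50  49  48   4  .   .    5
0.395  .   .   .    4   6   9  45  44  44  43  43  43  53  71  .    4  . 
0.415  .    4   5  .   .    8  41  38  37  36  36  35  52  67   6   5   4
0.435   5   4   6   4   5  64  57  30  30  29  28  27  30  59  .   .    6
0.455  .   .   .    4  .    5  51  25  22  22  21  20  20  45  53   4   4
0.475  .   .    4  .    4  .   46  38  17  18  17  19  21  36  44  .   . 
0.495  .    5   4  .   .    5  24  37  39  41  41  41  41  40   6   5  . 
top yellow_seat [0.563 0.238 0.078]
0.443   7   5  .   59  47  26  27  27  26  24  32  57  .    4   5   
[... 2190 characters left out ...]
 42  43  .   .   .   .   .   .   . 
0.517  .   .   .   .   .   .   .    6   7   6   6   5   5  .   .   .   . 
0.537  .   .   .   .    6   7   5   6   7   7   7   7   6  .   .   .   . 
0.557  .   .   .   .    5   7  27  29  29  28  28  22   7   6  .   .   . 
0.577  .   .   .   .    7  46  47  46  45  44  42   7  41   5  .   .    5
0.597  .   .   .   .   .   66  48  39  38  36   7   5  45   7  .   .   . 
0.617  .   .   .   .   .   65  47  32  32  32  28   5  31  24  .   .   . 
0.637  .   .   .   .   .   61  42  24  25  25  .    5   6  30   7  .   . 
0.657  .   .   .   .   .   54  40  20  18  19  27  33  33  23   6  .   . 
0.677  .   .   .   .   .   .   41  33  33  37  38  39  40  39  24  .   .
```

View pics/crop1.png

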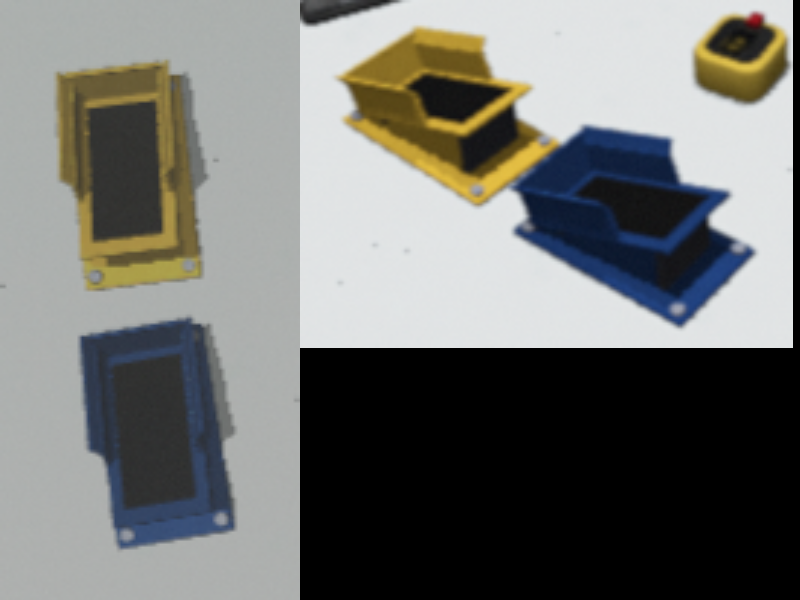

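Both rests fall towards +x. The heights drop from 53 to 20 mm along x, with the stops at about x=0.48 (blue) and x=0.67 (yellow). I'll use yellow, whichever end turns out heavy. First, to a point above the handle.

Emit:
play_rows(plan=[{"dx":408,"dy":-276,"dz":0,"fingers":1},{"dx":408,"dy":-276,"dz":0,"fingers":1},{"dx":408,"dy":-276,"dz":0,"fingers":1},{"dx":408,"dy":-276,"dz":0,"fingers":1},{"dx":408,"dy":-276,"dz":0,"fingers":1}])

```text
validation failed for argument at $.pl...
```

```bash
cat > rel.py <<'E'
import sys; from h import *
from scipy.spatial.transform import Rotation as R
def rel(p,yaw,tilt=0):
    """target: tool down with tool x at yaw(deg), then turned by tilt deg about tool y"""
    s=env.get_state(); O=np.array(s["orientation"]); c,n=np.cos(np.radians(yaw)),np.sin(np.radians(yaw))
    T=np.array([[c,n,0],[n,-c,0],[0,0,-1]])@R.from_euler("y",tilt,degrees=True).as_matrix()
    print("t",round(s["time_s"],2),"pos",np.round(s["tool_pos"],4),"d",(O.T@(np.array(p)-s["tool_pos"])*1000).round(1),"a",(np.degrees(R.from_matrix(O.T@T).as_rotvec())/5).round(2),"gap",s["finger_gap"],"F",np.round(s["contact_force"],1),"M",np.round(s["ft_torque"],2),"q",np.round(s["joints"],2))
if __name__=="__main__": a=list(map(float,sys.argv[1:])); rel(a[:3],*a[3:])
E
python3 rel.py .48 -.241 .18 31.5
python3 - <<'E'
from h import *
from scipy.optimize import least_squares
_,d=env.snapshot("top")
P=cloud("top",np.ones_like(d,bool),d)
q=P[(P[:,0]>.555)&(P[:,0]<.65)&(abs(P[:,1]-.247)<.02)&(P[:,2]>.012)]
f=lambda k:k[0]+k[1]*(q[:,0]-.6)+k[2]*(q[:,1]-.24)-q[:,2]
k=least_squares(f,[.03,-.36,0],loss="soft_l1",f_scale=.002).x
print(k,"slope",np.degrees(np.arctan(np.hypot(k[1],k[2]))),"yaw",np.degrees(np.arctan2(-k[2],-k[1])))
E
```

```text
t 1.1 pos [ 0.1503 -0.6066  0.2503] d [ 408.  -275.7   70.3] a [-0.   -0.   -3.52] gap 0.08566950841761815 F [ 0.4 -0.9  0.8] M [-0.03  0.04 -0.04] q [-1.35  0.42  1.63 -0.    1.09 -0.02]
[ 0.03604147 -0.36480373 -0.0499746 ] slope 20.214253945206124 yaw 7.800416449131052
```

Emit:
play_rows(plan=[{"dx":408,"dy":-276,"dz":0,"ax":0,"ay":0,"az":0,"fingers":1},{"dx":408,"dy":-276,"dz":0,"ax":0,"ay":0,"az":0,"fingers":1},{"dx":408,"dy":-276,"dz":0,"ax":0,"ay":0,"az":0,"fingers":1},{"dx":408,"dy":-276,"dz":0,"ax":0,"ay":0,"az":0,"fingers":1},{"dx":408,"dy":-276,"dz":0,"ax":0,"ay":0,"az":0,"fingers":1}])

```text
time_s: 1.57
tool_pos: [0.2905, -0.4504, 0.2504]
orientation: [[0.971, 0.24, 0.0], [0.24, -0.971, -0.0], [0.0, 0.0, -1.0]]
contact_force: [0.7, -0.8, -0.5]
finger_gap: 0.0855
grip_force: 0.0
```

Emit:
play_rows(plan=[{"dx":235,"dy":-159,"dz":0,"ax":0,"ay":0,"az":0,"fingers":1},{"dx":235,"dy":-159,"dz":0,"ax":0,"ay":0,"az":0,"fingers":1},{"dx":235,"dy":-159,"dz":0,"ax":0,"ay":0,"az":-1,"fingers":1},{"dx":235,"dy":-159,"dz":0,"ax":0,"ay":0,"az":-2,"fingers":1},{"dx":235,"dy":-159,"dz":0,"ax":0,"ay":0,"az":-3.5,"fingers":1}])

```text
time_s: 1.98
tool_pos: [0.4302, -0.2954, 0.2506]
orientation: [[0.854, 0.52, 0.001], [0.52, -0.854, -0.0], [0.0, 0.001, -1.0]]
contact_force: [1.7, -0.5, 0.1]
finger_gap: 0.0854
grip_force: 0.0
```

```bash
python3 rel.py .48 -.241 .18 31.5
```

```text
t 1.98 pos [ 0.4302 -0.2954  0.2506] d [ 70.8 -20.7  70.6] a [ 0.01 -0.   -0.04] gap 0.08537316517718246 F [ 1.7 -0.5  0.1] M [-0.05  0.04 -0.02] q [-0.62  0.27  1.86 -0.    1.01  0.4 ]
```

Emit:
play_rows(plan=[{"dx":71,"dy":-20.5,"dz":40,"ax":0,"ay":0,"az":0,"fingers":1},{"dx":71,"dy":-20.5,"dz":70,"ax":0,"ay":0,"az":0,"fingers":1},{"dx":71,"dy":-20.5,"dz":70,"ax":0,"ay":0,"az":0,"fingers":1},{"dx":71,"dy":-20.5,"dz":70,"ax":0,"ay":0,"az":0,"fingers":1},{"dx":71,"dy":-20.5,"dz":70,"ax":0,"ay":0,"az":0,"fingers":1}])

```text
time_s: 2.4
tool_pos: [0.4792, -0.2421, 0.1796]
orientation: [[0.856, 0.518, -0.002], [0.518, -0.856, 0.001], [-0.001, -0.002, -1.0]]
contact_force: [-0.1, -0.2, 1.0]
finger_gap: 0.0857
grip_force: 0.0
```

```bash
python3 - <<'E'
from h import *
from rel import rel
s=env.get_state(); p,d=env.snapshot("wrist"); m=env.camera_model("wrist")
f=240/np.tan(np.radians(m["fov_y"]/2))
v,u=np.nonzero(d>0); z=d[v,u]
c=np.c_[(u-m["cx"])/f*z,-(v-m["cy"])/f*z,-z,np.ones(len(z))]@np.array(m["mount"]).T
W=c[:,:3]@np.array(s["orientation"]).T+s["tool_pos"]
for lo,hi,r in((.098,.118,.035),(.038,.05,.14)):
    q=W[(np.hypot(W[:,0]-.48,W[:,1]+.241)<r)&(W[:,2]>lo)&(W[:,2]<hi)]
    if len(q): print(len(q),cv2.minAreaRect((q[:,:2]*1000).astype(np.float32)),np.percentile(q[:,2],[5,50,95]))
print([(np.round(r["point"],4),r["confidence"]) for r in env.mark_of("wrist","handle")])
cv2.imwrite("pics/w1.png",p[...,::-1]); rel([.48,-.241,.092],31.5)
E
```

```text
1491 ((480.215576171875, -242.2806854248047), (35.66204833984375, 14.918326377868652), 30.786296844482422) [0.10151249 0.10517192 0.10653034]
15825 ((479.99237060546875, -242.35569763183594), (220.06004333496094, 55.800045013427734), 31.41794204711914) [0.04358404 0.04486232 0.04604589]
[(array([ 0.4826, -0.2422,  0.0871]), 0.93)]
t 2.5 pos [ 0.4796 -0.2437  0.1813] d [ 1.7 -2.2 89.3] a [ 0.01 -0.01 -0.09] gap 0.08557354667132616 F [ 0.3 -0.   0.5] M [ 0.   -0.04  0.02] q [-0.49  0.39  1.87 -0.    0.88  0.54]
```

View pics/w1.png

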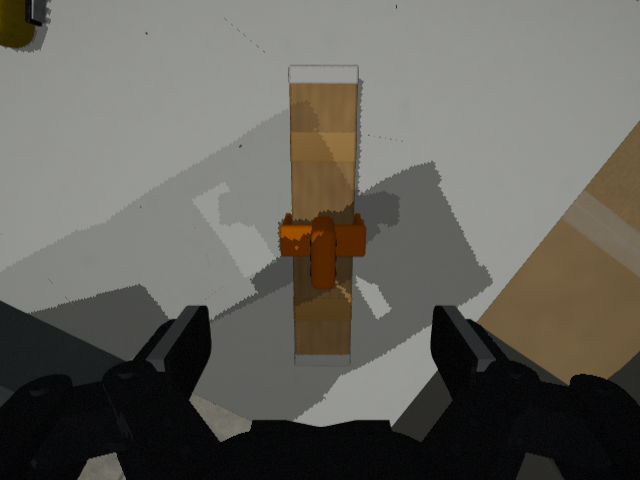

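The wrist view shows the handle tab at (322,250), midway between the fingers and aligned with the carton, so I descend and grip.

Emit:
play_rows(plan=[{"dx":1,"dy":-1,"dz":30,"ax":0,"ay":0,"az":0,"fingers":1},{"dx":1,"dy":-1,"dz":60,"ax":0,"ay":0,"az":0,"fingers":1},{"dx":1,"dy":-1,"dz":80,"ax":0,"ay":0,"az":0,"fingers":1},{"dx":1,"dy":-1,"dz":90,"ax":0,"ay":0,"az":0,"fingers":0},{"dx":1,"dy":-1,"dz":90,"ax":0,"ay":0,"az":0,"fingers":-1}], squeeze=70)

```text
time_s: 2.92
tool_pos: [0.4787, -0.2421, 0.0895]
orientation: [[0.857, 0.515, -0.002], [0.515, -0.857, 0.001], [-0.001, -0.002, -1.0]]
contact_force: [0.0, 1.1, -0.7]
finger_gap: 0.0642
grip_force: 0.0
```

Emit:
play_rows(plan=[{"dx":0,"dy":0,"dz":0,"ax":0,"ay":0,"az":0,"fingers":-1},{"dx":0,"dy":0,"dz":0,"ax":0,"ay":0,"az":0,"fingers":-1},{"dx":0,"dy":0,"dz":0,"ax":0,"ay":0,"az":0,"fingers":-1},{"dx":0,"dy":0,"dz":0,"ax":0,"ay":0,"az":0,"fingers":-1},{"dx":0,"dy":0,"dz":0,"ax":0,"ay":0,"az":0,"fingers":-1}])

```text
time_s: 3.33
tool_pos: [0.4807, -0.2421, 0.0917]
orientation: [[0.856, 0.516, 0.002], [0.516, -0.856, -0.002], [0.001, 0.003, -1.0]]
contact_force: [-1.2, -1.3, 6.9]
finger_gap: 0.0131
grip_force: 68.7
```

Emit:
play_rows(plan=[{"dx":0,"dy":0,"dz":-15,"ax":0,"ay":0,"az":0,"fingers":-1},{"dx":0,"dy":0,"dz":-40,"ax":0,"ay":0,"az":0,"fingers":-1},{"dx":0,"dy":0,"dz":-70,"ax":0,"ay":0,"az":0,"fingers":-1},{"dx":0,"dy":0,"dz":-100,"ax":0,"ay":0,"az":0,"fingers":-1},{"dx":0,"dy":0,"dz":-130,"ax":0,"ay":0,"az":0,"fingers":-1}])

```text
time_s: 3.75
tool_pos: [0.4791, -0.241, 0.2214]
orientation: [[0.856, 0.516, -0.001], [0.516, -0.856, 0.001], [-0.0, -0.001, -1.0]]
contact_force: [0.2, -0.6, -4.0]
finger_gap: 0.0131
grip_force: 69.9
```

Emit:
play_rows(plan=[{"dx":0,"dy":0,"dz":-30,"ax":0,"ay":0,"az":0,"fingers":-1},{"dx":0,"dy":0,"dz":-55,"ax":0,"ay":0,"az":0,"fingers":-1},{"dx":0,"dy":0,"dz":-65,"ax":0,"ay":0,"az":0,"fingers":-1},{"dx":0,"dy":0,"dz":-70,"ax":0,"ay":0,"az":0,"fingers":-1},{"dx":0,"dy":0,"dz":-70,"ax":0,"ay":0,"az":0,"fingers":-1}])

```text
time_s: 4.17
tool_pos: [0.4796, -0.2413, 0.2905]
orientation: [[0.856, 0.516, 0.001], [0.516, -0.856, -0.0], [0.0, 0.0, -1.0]]
contact_force: [-0.6, -0.2, -4.0]
finger_gap: 0.013
grip_force: 69.9
```

```bash
python3 - <<'E'
from h import *
from rel import rel
for c in("scene",):
    p,d=env.snapshot(c); cv2.imwrite(f"pics/{c}2.png",p[...,::-1])
    r=env.trace(c,"carton_mid")
    if r:
        P=cloud(c,r[0]["pixels"],d); a=(P[:,:2]-[.48,-.242])@[.853,.522]
        k=abs(a)<.13; a,P=a[k],P[k]
        for x in np.arange(-.1,.11,.025): print(round(x,3),np.percentile(s,[10,90]).round(3) if len(s:=P[abs(a-x)<.01,2]) else "")
    print([np.round(m["point"],3) for m in env.mark_of(c,"carton_mid")])
rel([.3,-.2,.3],31)
E
```

```text
-0.1 [-0.112  0.199]
-0.075 [0.164 0.21 ]
-0.05 [0.178 0.221]
-0.025 [0.191 0.236]
-0.0 [0.205 0.267]
0.025 [0.207 0.261]
0.05 [0.227 0.27 ]
0.075 [0.239 0.282]
0.1 [0.246 0.284]
[array([ 0.48 , -0.244,  0.22 ])]
t 4.32 pos [ 0.4788 -0.2409  0.2884] d [-132.  -127.4  -11. ] a [-0.03  0.02  0.01] gap 0.01302392665447162 F [-0.2  1.1 -4.6] M [ 0.07 -0.1  -0.04] q [-0.49  0.25  1.79  0.    1.11  0.54]
```

View pics/scene2.png

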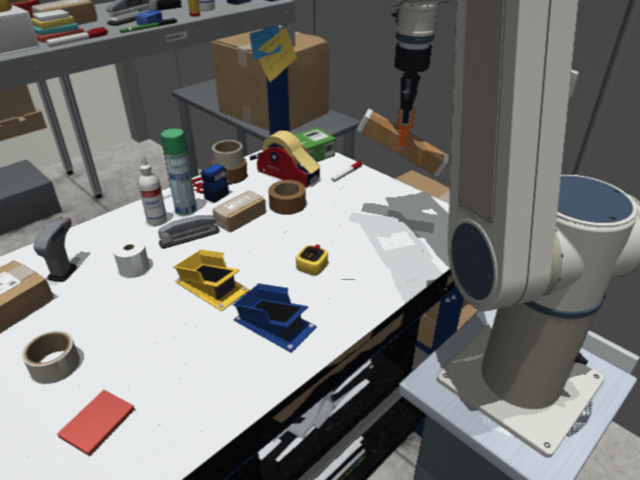

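The −tool‑x end (right end, near (445,160)) sags, so it is the heavy one. I must turn about 156° so that tool x points uphill (yaw about 187.7°), then seat the carton in yellow.

```bash
python3 rel.py .553 .239 .29 187.7 0; python3 - <<'E'
from h import *
c,s=np.cos(np.radians(7.7)),np.sin(np.radians(7.7))
for cam in("top","scene"):
    d=np.load(cam+"d.npy"); P=cloud(cam,np.ones_like(d,bool),d)
    q=P[(P[:,0]>.53)&(P[:,0]<.71)&(abs(P[:,1]-.25)<.09)&(P[:,2]>.012)]
    h=q[:,2]-(.0360-.3648*(q[:,0]-.6)-.05*(q[:,1]-.24))
    X=q[:,:2]-[.559,.240]; a=X@[c,s]; b=X@[-s,c]
    for lo,hi in((.04,.06),(.06,.08),(.08,.1)):
        k=(a>lo)&(a<hi)&(h>.02)
        print(cam,lo,"walltop lateral",np.percentile(b[k&(b<0)],[5,50,95]).round(4) if (k&(b<0)).any() else "",np.percentile(b[k&(b>0)],[5,50,95]).round(4) if (k&(b>0)).any() else "")
    k=(abs(b)<.02)&(h>.015); print("stop along",np.percentile(a[k],[2,50,98]))
    k=(abs(b)<.02)&(abs(h)<.004);print("floor along",np.percentile(a[k],[1,99]))
    k=(a>-.01)&(a<.02)&(abs(h)<.004);print("floor lateral",np.percentile(b[k],[1,99]))
E
```

```text
t 4.32 pos [ 0.4788 -0.2409  0.2884] d [ 311.3 -372.8   -1. ] a [ -0.04  -0.04 -31.33] gap 0.01302392665447162 F [-0.2  1.1 -4.6] M [ 0.07 -0.1  -0.04] q [-0.49  0.25  1.79  0.    1.11  0.54]
top 0.04 walltop lateral [-0.0358 -0.0324 -0.0274] [0.0327 0.0367 0.0418]
top 0.06 walltop lateral [-0.0366 -0.0327 -0.0284] [0.0326 0.0368 0.041 ]
top 0.08 walltop lateral [-0.036  -0.0324 -0.0275] [0.0323 0.0368 0.0407]
stop along [0.10592647 0.11068919 0.11638441]
floor along [-0.01831539  0.10277203]
floor lateral [-0.02994032  0.03612187]
scene 0.04 walltop lateral [-0.0342 -0.0295 -0.0259] [0.0359 0.0394 0.0427]
scene 0.06 walltop lateral [-0.0353 -0.0301 -0.0264] [0.0363 0.0381 0.0424]
scene 0.08 walltop lateral [-0.0347 -0.0308 -0.0264] [0.0353 0.0384 0.042 ]
stop along [0.10643149 0.11179848 0.11735992]
floor along [-0.0180915   0.10480252]
floor lateral [-0.02889819  0.0378678 ]
```

Emit:
play_rows(plan=[{"dx":10,"dy":-12,"dz":0,"ax":0,"ay":0,"az":-0.8,"fingers":-1},{"dx":25,"dy":-30,"dz":0,"ax":0,"ay":0,"az":-2.2,"fingers":-1},{"dx":43,"dy":-52,"dz":0,"ax":0,"ay":0,"az":-3.6,"fingers":-1},{"dx":61,"dy":-74,"dz":0,"ax":0,"ay":0,"az":-5,"fingers":-1},{"dx":80,"dy":-96,"dz":0,"ax":0,"ay":0,"az":-6.4,"fingers":-1}])

```text
time_s: 4.73
tool_pos: [0.4977, -0.1167, 0.2884]
orientation: [[0.448, 0.894, -0.003], [0.894, -0.448, 0.001], [-0.001, -0.003, -1.0]]
contact_force: [0.5, -1.0, -2.6]
finger_gap: 0.0132
grip_force: 69.8
```

Emit:
play_rows(plan=[{"dx":24,"dy":-8,"dz":0,"ax":0,"ay":0,"az":-1.4,"fingers":-1},{"dx":48,"dy":-15,"dz":0,"ax":0,"ay":0,"az":-2.8,"fingers":-1},{"dx":73,"dy":-22,"dz":0,"ax":0,"ay":0,"az":-4.2,"fingers":-1},{"dx":97,"dy":-29,"dz":0,"ax":0,"ay":0,"az":-5.6,"fingers":-1},{"dx":121,"dy":-36,"dz":0,"ax":0,"ay":0,"az":-7,"fingers":-1}])

```text
time_s: 5.15
tool_pos: [0.5206, 0.0075, 0.2885]
orientation: [[-0.146, 0.989, -0.003], [0.989, 0.146, 0.0], [0.001, -0.003, -1.0]]
contact_force: [0.4, 0.2, -3.9]
finger_gap: 0.0129
grip_force: 69.9
```

```bash
python3 rel.py .553 .242 .29 187.7 0
```

```text
t 5.15 pos [0.5206 0.0075 0.2885] d [227.2  66.4  -1.6] a [ -0.03  -0.03 -17.86] gap 0.01294939921136648 F [ 0.4  0.2 -3.9] M [ 0.14 -0.01  0.01] q [-0.01  0.23  1.82  0.    1.1  -0.16]
```

Emit:
play_rows(plan=[{"dx":24,"dy":7,"dz":0,"ax":0,"ay":0,"az":-1.4,"fingers":-1},{"dx":48,"dy":14,"dz":0,"ax":0,"ay":0,"az":-2.8,"fingers":-1},{"dx":72,"dy":21,"dz":0,"ax":0,"ay":0,"az":-4.2,"fingers":-1},{"dx":96,"dy":28,"dz":0,"ax":0,"ay":0,"az":-5.6,"fingers":-1},{"dx":118,"dy":34,"dz":0,"ax":0,"ay":0,"az":-7,"fingers":-1}])

```text
time_s: 5.57
tool_pos: [0.5377, 0.1291, 0.2883]
orientation: [[-0.688, 0.726, -0.003], [0.726, 0.688, -0.001], [0.002, -0.003, -1.0]]
contact_force: [0.2, -0.4, -2.8]
finger_gap: 0.0131
grip_force: 69.9
```

Emit:
play_rows(plan=[{"dx":18,"dy":22,"dz":0,"ax":0,"ay":0,"az":-1.4,"fingers":-1},{"dx":35,"dy":44,"dz":0,"ax":0,"ay":0,"az":-2.8,"fingers":-1},{"dx":50,"dy":63,"dz":0,"ax":0,"ay":0,"az":-4.2,"fingers":-1},{"dx":63,"dy":79,"dz":0,"ax":0,"ay":0,"az":-5.6,"fingers":-1},{"dx":71,"dy":89,"dz":0,"ax":0,"ay":0,"az":-7,"fingers":-1}])

```text
time_s: 5.98
tool_pos: [0.5543, 0.2424, 0.288]
orientation: [[-0.98, 0.199, -0.003], [0.199, 0.98, -0.001], [0.003, -0.002, -1.0]]
contact_force: [0.8, -0.8, -4.1]
finger_gap: 0.0129
grip_force: 69.9
```

```bash
python3 rel.py .5525 .242 .265 187.7 -5
```

```text
t 5.98 pos [0.5543 0.2424 0.288 ] d [ 1.6 -0.7 23. ] a [-0.18 -1.03 -3.84] gap 0.012931281594835399 F [ 0.8 -0.8 -4.1] M [-0.02  0.16  0.01] q [ 0.39  0.36  1.64  0.    1.15 -0.98]
```

Emit:
play_rows(plan=[{"dx":2,"dy":0,"dz":5,"ax":0,"ay":-0.2,"az":-1.2,"fingers":-1},{"dx":2,"dy":0,"dz":12,"ax":-0.1,"ay":-0.6,"az":-2.5,"fingers":-1},{"dx":2,"dy":0,"dz":18,"ax":-0.2,"ay":-1,"az":-3.5,"fingers":-1},{"dx":2,"dy":0,"dz":23,"ax":-0.2,"ay":-1,"az":-3.8,"fingers":-1},{"dx":2,"dy":0,"dz":23,"ax":-0.2,"ay":-1,"az":-3.8,"fingers":-1}])

```text
time_s: 6.4
tool_pos: [0.551, 0.2402, 0.264]
orientation: [[-0.989, -0.125, 0.082], [-0.124, 0.992, 0.011], [-0.082, 0.001, -0.997]]
contact_force: [-0.0, -0.2, -3.9]
finger_gap: 0.0131
grip_force: 69.8
```

Emit:
play_rows(plan=[{"dx":0,"dy":0,"dz":0,"ax":0,"ay":0,"az":0,"fingers":-1},{"dx":0,"dy":0,"dz":0,"ax":0,"ay":0,"az":0,"fingers":-1},{"dx":0,"dy":0,"dz":0,"ax":0,"ay":0,"az":0,"fingers":-1}])

```text
time_s: 6.65
tool_pos: [0.5532, 0.2409, 0.2671]
orientation: [[-0.989, -0.123, 0.087], [-0.122, 0.992, 0.013], [-0.088, 0.003, -0.996]]
contact_force: [-0.0, 0.4, -3.2]
finger_gap: 0.0124
grip_force: 69.9
```

```bash
python3 - <<'E'
from h import *
from rel import rel
cc=np.array([.5586,.243]); c,s=np.cos(np.radians(7.7)),np.sin(np.radians(7.7))
for cam in("scene","top"):
    p,d=env.snapshot(cam); cv2.imwrite(f"pics/{cam}3.png",p[...,::-1])
    print(cam,[np.round(m["point"],3) for m in env.mark_of(cam,"carton_mid")])
    r=env.trace(cam,"carton_mid")
    if not r: continue
    P=cloud(cam,r[0]["pixels"],d); P=P[(np.hypot(*(P[:,:2]-cc).T)<.14)&(P[:,2]>.1)]; X=P[:,:2]-cc; a=X@[c,s]; b=X@[-s,c]
    for x in np.arange(-.1,.11,.025):
        k=abs(a-x)<.01
        if k.sum()>5: print(round(x,3),k.sum(),"z",np.percentile(P[k,2],[5,95]).round(3),"lat",np.percentile(b[k],[3,97]).round(3))
    print("ends",np.percentile(a,[.5,99.5]))
rel([.5525,.242,.1442],187.7,-5)
E
```

```text
scene [array([0.56 , 0.24 , 0.194])]
-0.1 551 z [0.219 0.256] lat [-0.018  0.024]
-0.075 225 z [0.207 0.252] lat [-0.012  0.024]
-0.05 214 z [0.199 0.243] lat [-0.014  0.024]
-0.025 359 z [0.193 0.278] lat [-0.015  0.024]
-0.0 330 z [0.187 0.241] lat [-0.025  0.031]
0.025 117 z [0.171 0.211] lat [0.016 0.023]
0.05 152 z [0.161 0.205] lat [-0.     0.023]
0.075 164 z [0.151 0.196] lat [-0.017  0.023]
0.1 111 z [0.153 0.187] lat [-0.017  0.022]
ends [-0.11014121  0.10417901]
top []
-0.025 6 z [0.23  0.287] lat [-0.032  0.021]
-0.0 19 z [0.188 0.224] lat [-0.032 -0.028]
0.025 12 z [0.205 0.21 ] lat [-0.023 -0.017]
0.05 85 z [0.166 0.205] lat [-0.023 -0.014]
0.075 121 z [0.149 0.196] lat [-0.023 -0.007]
0.1 133 z [0.172 0.187] lat [-0.023  0.001]
ends [-0.03938094  0.10893934]
t 6.95 pos [0.5531 0.2409 0.2675] d [ 11.4   0.8 122.8] a [ 0.02  0.02 -0.13] gap 0.01301137544023204 F [-0.8 -0.1 -4.8] M [-0.05  0.24 -0.02] q [ 0.4   0.34  1.72 -0.03  1.   -1.28]
```

View pics/scene3.png

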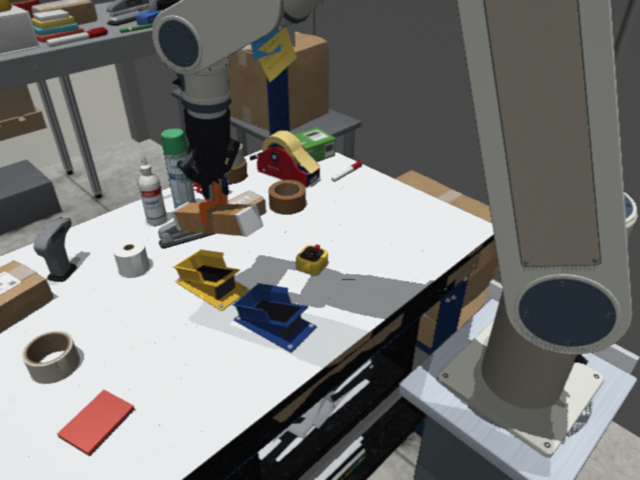

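The carton hangs level with the slope (about 20°) and is laterally centred over the yellow rest. I'll go straight down.

Emit:
play_rows(plan=[{"dx":1,"dy":1,"dz":15,"ax":0,"ay":0,"az":-0.1,"fingers":-1},{"dx":4,"dy":1,"dz":40,"ax":0,"ay":0,"az":-0.1,"fingers":-1},{"dx":6,"dy":1,"dz":65,"ax":0,"ay":0,"az":-0.1,"fingers":-1},{"dx":8,"dy":1,"dz":85,"ax":0,"ay":0,"az":-0.1,"fingers":-1},{"dx":9,"dy":1,"dz":95,"ax":0,"ay":0,"az":-0.1,"fingers":-1}])

```text
time_s: 7.37
tool_pos: [0.551, 0.2415, 0.1694]
orientation: [[-0.988, -0.132, 0.084], [-0.131, 0.991, 0.012], [-0.085, 0.001, -0.996]]
contact_force: [-1.1, -0.2, -3.8]
finger_gap: 0.0128
grip_force: 69.8
```

Emit:
play_rows(plan=[{"dx":0,"dy":0,"dz":5,"ax":0,"ay":0,"az":0,"fingers":-1},{"dx":1,"dy":0,"dz":10,"ax":0,"ay":0,"az":0,"fingers":-1},{"dx":1,"dy":0,"dz":15,"ax":0,"ay":0,"az":0,"fingers":-1},{"dx":2,"dy":0,"dz":20,"ax":0,"ay":0,"az":0,"fingers":-1},{"dx":2,"dy":0,"dz":23,"ax":0,"ay":0,"az":0,"fingers":-1}])

```text
time_s: 7.78
tool_pos: [0.5526, 0.2423, 0.149]
orientation: [[-0.987, -0.132, 0.088], [-0.131, 0.991, 0.014], [-0.089, 0.002, -0.996]]
contact_force: [-0.2, -0.3, -4.0]
finger_gap: 0.0129
grip_force: 69.8
```

```bash
python3 - <<'E'
from h import *
from rel import rel
p,d=env.snapshot("scene"); cv2.imwrite("pics/s4.png",cv2.resize(p[180:340,130:340,::-1],None,fx=3.5,fy=3.5))
print([np.round(m["point"],3) for m in env.mark_of("scene","carton_mid")])
rel([.5525,.242,.1442],187.7,-5)
E
```

```text
[array([0.557, 0.241, 0.078])]
t 7.88 pos [0.5523 0.2421 0.1487] d [ 0.2 -0.1  4.5] a [ 0.02  0.01 -0.02] gap 0.013074534174007084 F [ 0.2 -0.5 -3.8] M [-0.1   0.27 -0.06] q [ 0.4   0.49  1.8  -0.03  0.76 -1.28]
```

View pics/s4.png

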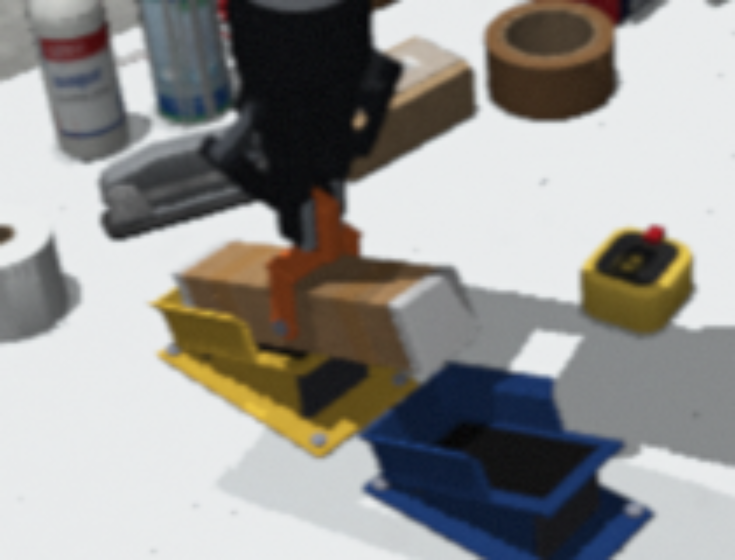

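The carton lies inside the yellow channel with its lower end inside the stop. It still hangs about 4 mm high, as the force is still its weight, so I ease down to contact.

Emit:
play_rows(plan=[{"dx":0,"dy":0,"dz":1.5,"ax":0,"ay":0,"az":0,"fingers":-1},{"dx":0,"dy":0,"dz":3,"ax":0,"ay":0,"az":0,"fingers":-1},{"dx":0,"dy":0,"dz":4.5,"ax":0,"ay":0,"az":0,"fingers":-1},{"dx":0,"dy":0,"dz":4.5,"ax":0,"ay":0,"az":0,"fingers":-1}])

```text
time_s: 8.22
tool_pos: [0.553, 0.2423, 0.1444]
orientation: [[-0.987, -0.132, 0.088], [-0.131, 0.991, 0.014], [-0.089, 0.002, -0.996]]
contact_force: [0.3, -0.7, -1.7]
finger_gap: 0.0129
grip_force: 70.0
```

Emit:
play_rows(plan=[{"dx":0,"dy":0,"dz":1,"ax":0,"ay":0,"az":0,"fingers":-1},{"dx":0,"dy":0,"dz":2,"ax":0,"ay":0,"az":0,"fingers":-1},{"dx":0,"dy":0,"dz":2,"ax":0,"ay":0,"az":0,"fingers":-1}])

```text
time_s: 8.47
tool_pos: [0.5539, 0.2426, 0.1437]
orientation: [[-0.987, -0.132, 0.09], [-0.131, 0.991, 0.015], [-0.091, 0.003, -0.996]]
contact_force: [-1.0, -0.8, 5.9]
finger_gap: 0.0132
grip_force: 71.2
```

In contact and resting, so open slowly and then back off.

Emit:
play_rows(plan=[{"dx":0,"dy":0,"dz":1,"ax":0,"ay":0,"az":0,"fingers":-0.5},{"dx":0,"dy":0,"dz":0,"ax":0,"ay":0,"az":0,"fingers":-0.2},{"dx":0,"dy":0,"dz":0,"ax":0,"ay":0,"az":0,"fingers":0.1},{"dx":0,"dy":0,"dz":0,"ax":0,"ay":0,"az":0,"fingers":0.3},{"dx":0,"dy":0,"dz":0,"ax":0,"ay":0,"az":0,"fingers":0.3}])

```text
time_s: 8.88
tool_pos: [0.553, 0.2422, 0.1423]
orientation: [[-0.987, -0.132, 0.088], [-0.131, 0.991, 0.014], [-0.089, 0.002, -0.996]]
contact_force: [-0.4, -0.4, 0.6]
finger_gap: 0.0559
grip_force: 0.0
```

Emit:
play_rows(plan=[{"dx":0,"dy":0,"dz":-10,"ax":0,"ay":0,"az":0,"fingers":0.3},{"dx":0,"dy":0,"dz":-30,"ax":0,"ay":0,"az":0,"fingers":0.3},{"dx":0,"dy":0,"dz":-60,"ax":0,"ay":0,"az":0,"fingers":0.3},{"dx":0,"dy":0,"dz":-90,"ax":0,"ay":0,"az":0,"fingers":0.3},{"dx":0,"dy":0,"dz":-120,"ax":0,"ay":0,"az":0,"fingers":0.3}])

```text
time_s: 9.3
tool_pos: [0.542, 0.2404, 0.2636]
orientation: [[-0.987, -0.132, 0.087], [-0.131, 0.991, 0.014], [-0.088, 0.002, -0.996]]
contact_force: [-0.1, 0.6, 0.2]
finger_gap: 0.0555
grip_force: 0.0
```

```bash
python3 - <<'E'
from h import *
from rel import rel
cc=np.array([.5586,.243]); c,s=np.cos(np.radians(7.7)),np.sin(np.radians(7.7))
p,d=env.snapshot("scene"); cv2.imwrite("pics/s5.png",cv2.resize(p[180:340,130:340,::-1],None,fx=3.5,fy=3.5))
print([np.round(m["point"],3) for m in env.mark_of("scene","carton_mid")])
r=env.trace("scene","carton_mid")
P=cloud("scene",r[0]["pixels"],d); P=P[(np.hypot(*(P[:,:2]-cc).T)<.16)]; X=P[:,:2]-cc; a=X@[c,s]; b=X@[-s,c]
for x in np.arange(-.1,.11,.05):
    k=abs(a-x)<.01
    if k.sum()>5: print(round(x,3),"z",np.percentile(P[k,2],[5,95]).round(3),"lat",np.percentile(b[k],[3,97]).round(3))
rel([.5525,.242,.1442],187.7,-5)
E
```

```text
[array([0.562, 0.243, 0.07 ])]
-0.1 z [0.093 0.132] lat [-0.018  0.025]
-0.05 z [0.076 0.119] lat [-0.017  0.025]
0.0 z [0.057 0.151] lat [-0.025  0.032]
0.05 z [0.056 0.082] lat [-0.044  0.038]
0.1 z [0.043 0.065] lat [-0.059  0.025]
t 9.45 pos [0.5437 0.2412 0.2655] d [  2.7  -0.8 121.5] a [ 0.04  0.08 -0.02] gap 0.05535039571272692 F [-1.1  0.1 -0.5] M [-0.03  0.09  0.06] q [ 0.41  0.33  1.74 -0.03  0.98 -1.28]
```

View pics/s5.png

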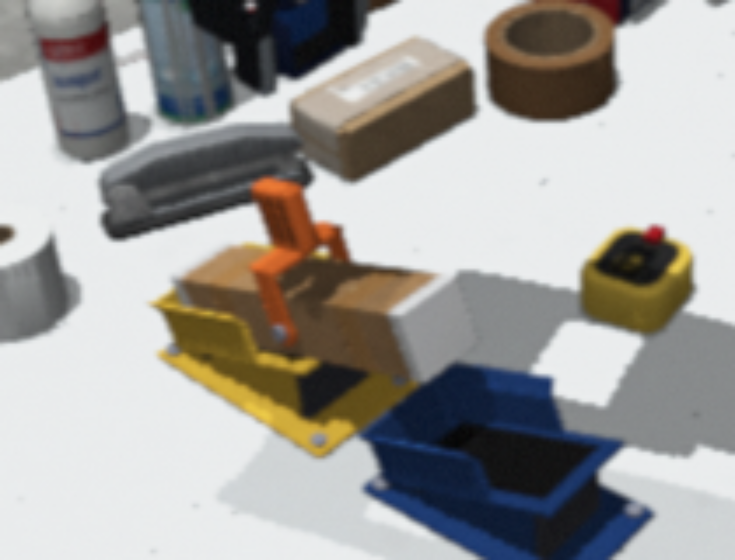

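The carton lies on its own along the slope in the yellow rest, about 5 mm from the seat point and at about 20°. The gripper is clear above, so I hand the job in.

```bash
python3 -c "
from station import env
print(env.sign_off())"
```

```text
the job is handed in; nothing more can be done
None
```

The carton was lifted by its handle to about 0.22 m, showed its heavy end, and was laid heavy end downhill in the yellow rest. It stayed there after release, about 5 mm from the seat point and along the slope, and the job was handed in at about 9.5 s; no verdict was returned.

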